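Set the lens-to-screen spacing of a headset optics jig with a gauge spacer

TASK

Set the optics jig's lens-to-screen gap with the blue 60 mm spacer: press down its thumb-notch end so that it tips up and stays tipped in its pocket, take it by the raised end, and lay it flat and lengthwise along the middle of the jig's bed between the lens plate and the screen carriage, sliding the carriage back first if it is in the way. Then slide the carriage up until the spacer is nipped, without play, between lens plate and carriage, and let go. Leave the brass and red spacers lying in their pockets and the other things on the bench where they are.

Things in the scene. Friction and masses are not known exactly. Their poses are not given: they have to be found in the camera images.
- tray: Fixed black tray of gauge spacers, 172 mm wide (y), from x = -70 to +48 mm, flat top at z = 40 mm. Origin at bench level; x along the pockets, z up. Pockets 39 mm wide at y = +53, 0, -53 mm each hold one spacer, top flush with the tray top: no room for a finger beside it. The blue one's pocket (y = 0) ends at x = +31.5 mm, 1.5 mm past the spacer.
- tray_pivot (a point): Rocking edge across the middle pocket's floor: tray x = -2, z = 24 mm. The floor is level from here to the +x end; to -x it falls in a 35 degree ramp. A spacer pressed (about 1 N) near its -x end rocks here; past 14 degrees it falls over by itself and stays tipped 35 degrees, low end near or against the pocket's end wall, +x end about 15 mm above the tray top.
- tray_notch (a point): Floor of the middle pocket's thumb notch, tray x = -44 mm, z = 30 mm (10 mm below the tray top), 39 mm wide, orange mark. It runs from x = -53 mm to the pocket's end wall at x = -35.5 mm. A finger pressing the spacer's -x end can come down partly into it.
- spacer_60: The blue anodised aluminium spacer, 60 (x) x 36 (y) x 16 (z) mm, about 65 to 130 g, loose. Origin at the centre of its underside. Starts flush in the middle pocket, axes parallel to the tray's.
- spacer_60_center (a point): Centre of the blue spacer (8 mm above its underside).
- spacer_50: Brass-coloured spacer, 50 x 36 x 16 mm, flush in the pocket at tray y = +53 mm. Origin at centre of underside. To be left alone.
- spacer_70: Red spacer, 70 x 36 x 16 mm, flush in the pocket at tray y = -53 mm. Origin at centre of underside. To be left alone.
- jig: Fixed optics jig, base 150 mm wide, x = -125 to +105 mm, 12 mm thick. Origin at bench level on the centre line, x along the slide, z up. Steel bed on the centre line 56 mm wide, top at z = 15 mm. Black lens plate with two lenses: face at x = +75 mm, 134 mm wide, top z = 68 mm. Guide rods 10 mm thick at y = +-57, z = 25 mm. Rear bar at x = -125 to -115 mm, top z = 38 mm.
- carriage (a joint): Gap in m between the lens plate's face and the carriage's front face: grows as the carriage slides to the jig's -x, away from the lens plate; range 0 to 0.12. Moves with about 2 N of friction plus slight damping and stays where it is left. It starts between 0.045 and 0.105.
- carriage_face (a point): On the carriage's front face, on the centre line, 30 mm above the bench. The carriage is an upright plate 8 mm thick, 130 mm wide, z = 18 to 68 mm, dark screen in front, small green board (3 mm proud, above z = 39 mm) behind. Bearing blocks at y = +-46 to 68 mm, up to z = 44 mm, reach 38 mm behind the front face; between them the plate's back is free to push on.
- helping_hands: Helping-hands stand: round base 68 mm across, thin post 162 mm high, cross bar along its y 104 mm wide at 135 mm height with two copper clips. Loose, 0.55 kg. Origin at the centre of the underside. To be left alone.
- tape: Roll of white tape lying flat, 90 mm across, 19 mm high, loose. Origin at centre of underside. To be left alone.
- jar: Small amber jar with white cap, 46 mm across, 68 mm high, loose. Origin at centre of underside. To be left alone.
- printed_hand: Ivory 3D-printed hand lying flat, about 170 x 118 mm, 27 mm high, loose; fingers towards its -x. Origin under the palm. To be left alone.
There are look-alikes about, which are no part of the job. Of the things that look like the spacer_60, the middle-sized one is meant.

How it is judged:
By the outcome, as a careful person would: the job done as asked, in the order asked, and still so for the second after the job is handed in, with the robot touching nothing.
It also fails if it takes over 72 s, if anything falls off the work surface, if the arm or the gripper's body presses on something with over 40 N, if the wrist force passes 120 N, or if a joint passes its speed limit or range.

ROBOT

A 6-joint arm with a two-finger parallel gripper is mounted at the origin on the work surface. World frame = base frame: x ahead of the robot, y to its left, z up, the work surface at z = 0. Lengths are in m, angles in rad, forces in N, time in s.
With the tool pointing down it reaches from about 0.3 to 0.875 m from the base axis. Payload 6.4 kg.
Tool frame: the origin (TCP) lies on the mounting face of the last link; the fingertips stand 166 mm ahead of it and the grasp point (between the pads) lies 147 mm ahead of it; z points along the fingers, y is the direction in which the jaws open and shut (so a half turn about z gives the same grasp; the last joint's range is limited). The gripper opens to 88 mm and grips with 3 to 60 N. Pads are 18 mm wide; open, the fingers measure 123 mm over their backs; the gripper's body (75 mm by 187 mm) begins 45 mm behind the grasp point.
Start: joints at [-1.381, 0.181, 1.607, -0, 1.354, -0.206], TCP at [0.222, -0.531, 0.405] pointing down, gripper open.
Joint ranges: [-2.99, 2.99], [-0.89, 2.07], [0.3, 2.58], [-1.14, 4.28], [0, 2.63], [-3.12, 3.12]. Speed limits (rad/s): [2.57, 2.57, 3.01, 3.14, 3.14, 3.14].

INTERFACE

Orientations are given as a rotation vector (axis times angle).
In Python, from workcell import get_state, cams, manip gives the robot as it stands.
- The arm moves only by the tool move_arm, never from a script. Its argument "series" is text: rows parted by semicolons, each of 7 numbers parted by spaces: the closure, from 0 (fully open) to 1 (shut), then the shift along the tool's x, y, z in mm, then the turn, a rotation vector about the tool's x, y, z in rad. In form: jaw x y z ax ay az; .... A call has 1 to 20 rows; each row is the pose to reach, as a shift and turn from the pose commanded when the call began, along the tool's axes at that moment; what a row does not reach only later rows make up. A row lasts 1/12 s, in which the tool goes at most 41.7 mm and 7.16 degrees, less where a joint would pass 70% of its speed; a pose out of reach is approached as far as the arm can. A call with a gripper value outside its range is refused whole. The fingers move at their own pace and stop on an object; the grip force is fixed at half the most. Time passes only in rows, so rows that repeat a pose let the fingers close. It gives the time, the measured TCP pose, the force and the opening at its end, in the units of the state.
- get_state(): the state, without advancing time (a new reading comes with each control period).
- cams.get_image(name): name is "scene" or "top" or "wrist"; returns a dict with "image" (400x640x3 uint8, blue, green, red), "z_map" (400x640 float32, m along the optical axis (not along the pixel's ray), 0 where there is no reading), "fovy" (degrees; the focal length in pixels is half the picture's height over the tangent of half this angle, whatever the lens; pixels are square), "cx", "cy" (the principal point, pixels), "cam_to_world" (4x4, takes a point from camera to world coordinates). Camera axes: x right, y down, z forward; pixel columns grow to the right and rows downward; lengths in m; the calibration is good to about 2 mm. A picture is of the moment at which its call begins.
- manip.close_job(): hands the job in, once; it reports no verdict.
The state is a dict: "t": time; "joint_positions": joint angles; "dq": joint speeds; "joint_torque": joint torques, N m; "position": TCP position; "tool_rot": TCP orientation; "wrist_force": force on the tool from outside, world axes, zero at the start; "torque": the same for the moment, N m; "gripper_width": finger opening in m.
Only numpy, scipy, OpenCV 4.12 (cv2) and the standard library are available. Lean on these libraries where they do the work, as an engineer would, in place of code of your own. Each camera call takes 0.05 s, during which the arm holds its last target. There are 200 camera calls.

## Working session

There is one attempt and no reset: what is moved stays moved. The work goes in short steps, Python scripts to look and compute and a tool call to move; the robot and the scene stay as the last step left them, time stands still between calls to the robot, and variables do not carry over. Pictures are saved under pics/ and viewed, about 8 in all and at most 12, crops included, and the job is handed in when it is done.

Besides the shell and the picture viewer there is one more tool, called by a JSON object that holds its "api" and its "payload", one argument or row to a line. move_arm: Moves the arm, as the interface text tells. Its arguments: {"type":"object","properties":{"series":{"type":"string"}},"required":["series"]}

```bash
mkdir -p pics; ls
cat > h.py <<'E'
import numpy as np, cv2
from scipy.spatial.transform import Rotation as R
from workcell import get_state, cams, manip
def cap(n):
    d=cams.get_image(n); d['f']=d['image'].shape[0]/2/np.tan(np.radians(d['fovy'])/2); return d
def pts(d):
    z=d['z_map']; v,u=np.mgrid[:z.shape[0],:z.shape[1]]
    P=np.stack([(u-d['cx'])/d['f']*z,(v-d['cy'])/d['f']*z,z],-1)
    T=d['cam_to_world']; return P@T[:3,:3].T+T[:3,3]
def ray(d,u,v,h):
    T=d['cam_to_world']; r=T[:3,:3]@np.array([(u-d['cx'])/d['f'],(v-d['cy'])/d['f'],1]); o=T[:3,3]
    return o+r*(h-o[2])/r[2]
def proj(d,p):
    T=d['cam_to_world']; c=T[:3,:3].T@(np.array(p)-T[:3,3]); return c[:2]/c[2]*d['f']+[d['cx'],d['cy']]
E
python3 - <<'E'
from h import *
s=get_state(); print(s['t'],s['position'],s['tool_rot'],s['gripper_width'])
ims=[]
for n in('top','scene'):
    d=cap(n); cv2.imwrite(f'pics/{n}0.png',d['image']); print(n,d['f'],d['cx'],d['cy'],d['cam_to_world'].round(3).tolist(),(d['z_map']>0).mean())
    np.savez(f'{n}0.npz',**{k:d[k] for k in d})
d=cap('wrist');np.savez('wrist0.npz',**d);print(d['cam_to_world'].round(3).tolist(),d['f'])
E
```

```text
pics
0.0 [ 0.22164183 -0.53029603  0.40383472] [-3.07860382e+00 -6.17312487e-01 -2.95458246e-05] 0.0880445336559605
top 462.0640160482358 324.27851985023824 197.34662264392963 [[-0.006, -0.985, 0.175, 0.319], [-1.0, 0.008, 0.015, -0.004], [-0.016, -0.175, -0.984, 1.189], [0.0, 0.0, 0.0, 1.0]] 0.99603515625
scene 450.1594023760724 313.847568511746 200.26951215251015 [[-0.578, 0.434, -0.691, 1.416], [0.816, 0.31, -0.488, 0.634], [0.002, -0.846, -0.533, 0.778], [0.0, 0.0, 0.0, 1.0]] 0.99601171875
[[0.386, -0.879, -0.279, 0.294], [-0.922, -0.368, -0.116, -0.5], [-0.001, 0.302, -0.953, 0.383], [0.0, 0.0, 0.0, 1.0]] 332.4452663316991
```

View pics/top0.png

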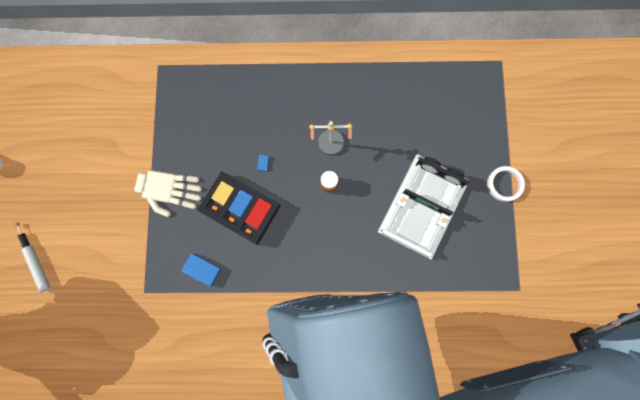

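View pics/scene0.png

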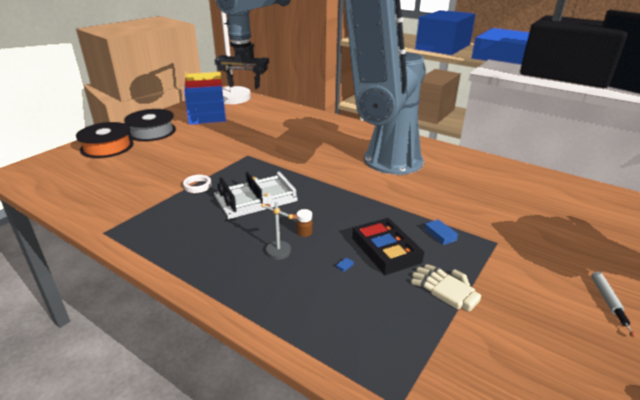

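The top view shows the tray near (240,208), with the blue spacer at (240,204) and orange notches on its lower-left, robot-facing side. The jig is near (425,207), lens plate to the upper right at (440,172) and carriage at (432,203). The decoy blue blocks are at (264,163) and (200,270). Next I'll measure.

```bash
cat > m.py <<'E'
from h import *
def blobs(d,lo,hi,P,box=None,amin=15):
    m=cv2.inRange(cv2.cvtColor(d['image'],cv2.COLOR_BGR2HSV),lo,hi)
    n,l,s,c=cv2.connectedComponentsWithStats(m)
    for i in range(1,n):
        if s[i,4]<amin: continue
        p=P[l==i]; q=np.median(p,0)
        if not(0.2<q[0]<0.9 and abs(q[1])<.6 and q[2]<.2): continue
        r=cv2.minAreaRect(p[:,:2].astype(np.float32)*1000)
        print(c[i].round(1),s[i,4],'med',q.round(4),'rect',np.round(r[0],1),np.round(r[1],1),round(r[2],1))
if __name__=='__main__':
    for n in('top0','scene0'):
        d=dict(np.load(n+'.npz')); P=pts(d)
        for nm,lo,hi in(('blue',(100,120,60),(125,255,255)),('red',(0,180,90),(5,255,255)),('brass',(16,110,120),(28,255,255)),('orange',(6,200,150),(14,255,255)),('green',(60,60,25),(95,255,160))):
            print(n,nm); blobs(d,lo,hi,P,amin=6 if nm in('orange','green') else 30)
    d=dict(np.load('top0.npz')); P=pts(d)
    # heights over jig region
    J=P[150:262,375:470]; 
    for lo,hi in((.008,.02),(.03,.05),(.055,.075)):
        q=J[(J[...,2]>lo)&(J[...,2]<hi)]; print(lo,hi,len(q),cv2.minAreaRect(q[:,:2].astype(np.float32)*1000))
    cv2.imwrite('pics/c0.png',np.hstack([cv2.resize(d['image'][150:262,375:470],None,fx=4.2,fy=4.2,interpolation=cv2.INTER_CUBIC),cv2.resize(d['image'][165:277,190:285],None,fx=4.2,fy=4.2,interpolation=cv2.INTER_CUBIC)]))
E
python3 m.py
```

```text
top0 blue
[262.9 162.5] 156 med [0.6241 0.1746 0.0104] rect [624.9 176. ] [27.2 43.5] 84.4
[239.8 202.8] 382 med [0.5113 0.2268 0.0393] rect [512.2 227.1] [40.1 62.4] 60.7
[200.8 269.5] 725 med [0.3449 0.324  0.0217] rect [320.9 190. ] [382.4  68.6] 79.3
top0 red
[257.7 212.9] 396 med [0.4854 0.1807 0.0396] rect [485.4 181.5] [37.9 70.3] 59.9
top0 brass
[210.   91.9] 16257 med [ 8.851e-01  5.324e-01 -5.000e-04] rect [645.  49.] [ 651.7 1714.7] 0.1
[546.6  82.1] 85 med [ 8.438e-01 -5.880e-01 -2.000e-04] rect [ 598.8 -302.2] [ 42.7 816.2] 40.2
[525.9  93.9] 267 med [ 8.095e-01 -5.319e-01 -5.000e-04] rect [ 598.6 -276.7] [ 93.2 774.9] 38.9
[516.1 107.2] 123 med [ 7.751e-01 -4.978e-01 -4.000e-04] rect [ 772.6 -510.7] [42.4 73.2] 9.4
[548.8 140.1] 2572 med [ 6.712e-01 -5.735e-01 -3.000e-04] rect [ 583.1 -362.1] [203.6 865.6] 23.2
[533.3 176.4] 31 med [ 0.5802 -0.5343 -0.    ] rect [ 582.3 -535.7] [24.3 14.8] 75.6
[551.  176.5] 44 med [ 5.800e-01 -5.788e-01 -1.000e-04] rect [ 460.1 -298.9] [ 21.4 652.9] 23.7
[222.2 192.5] 315 med [0.5374 0.2723 0.0395] rect [446.2 135.8] [374.   54.9] 56.1
[... 1962 characters left out ...]
 0.0392] rect [953.5 407.8] [1027.1   67.1] 22.3
[344.6 264.3] 151 med [0.6291 0.1777 0.0094] rect [1010.8  386.6] [948.1  43.6] 28.8
scene0 red
[373.  229.4] 187 med [0.4891 0.1813 0.0393] rect [487.8 181. ] [39.8 70.8] 59.6
scene0 brass
[394.1 251.1] 203 med [0.5406 0.273  0.0392] rect [966.1 433.2] [983.2  59.4] 20.6
scene0 orange
scene0 green
0.008 0.02 3180 ((503.9503173828125, -248.7506103515625), (230.67356872558594, 258.8892517089844), 79.06551361083984)
0.03 0.05 797 ((501.7375183105469, -240.550048828125), (135.40267944335938, 222.2398223876953), 62.240211486816406)
0.055 0.075 676 ((551.4387817382812, -265.61199951171875), (133.2403564453125, 112.02873229980469), 60.9686164855957)
```

View pics/c0.png

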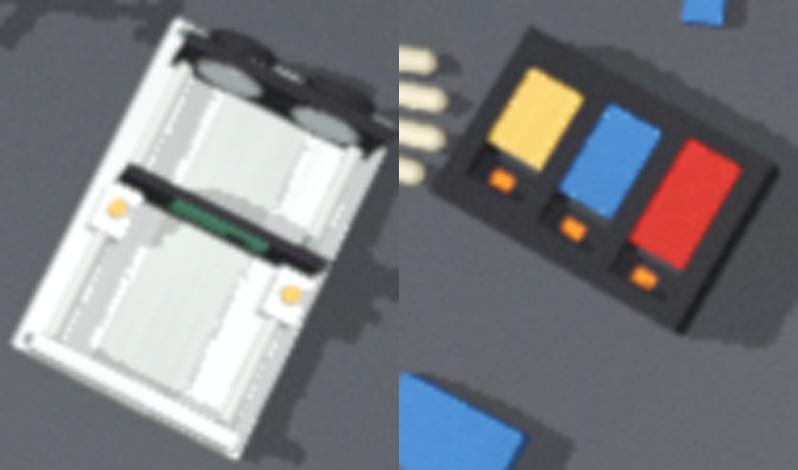

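The crop shows the jig with the carriage mid-slide, roughly 75–80 mm from the lens plate, and the tray at about −30° yaw. All three orange notches are on the robot side. I'll bring the wrist camera over the jig.

```bash
cat >> h.py <<'E'
def rot(yaw,lean=0):
    """tool down, tool x at yaw (deg); lean>0 tips the hand (top) towards tool +x"""
    r=R.from_euler('z',yaw,degrees=True)*R.from_euler('x',180,degrees=True)
    return r*R.from_euler('y',lean,degrees=True)
def go(tip,r,off=.166):
    """print shift (mm) and turn so that the point 'off' ahead of TCP comes to tip"""
    s=get_state(); r0=R.from_rotvec(s['tool_rot']); p=np.array(tip)-r.apply([0,0,off])
    d=r0.inv().apply(p-s['position'])*1000; w=(r0.inv()*r).as_rotvec()
    print('shift',d.round(1),'turn',w.round(4),'rows',round(max(np.linalg.norm(d)/41.7,np.degrees(np.linalg.norm(w))/7.16),1),'t',s['t'])
def where(off=.166):
    s=get_state(); r=R.from_rotvec(s['tool_rot']); print('tip',(s['position']+r.apply([0,0,off])).round(4),'x',r.apply([1,0,0]).round(3),'z',r.apply([0,0,1]).round(3),'F',np.round(s['wrist_force'],2),'w',round(s['gripper_width'],4),'t',round(s['t'],2)); return s,r
E
python3 - <<'E'
from h import *
print(rot(0,10).apply([0,0,-1])); where(); go([.505,-.24,.24],rot(-28))
d=dict(np.load('top0.npz'));P=pts(d)[150:262,375:470];print(np.sort(P[...,2].ravel())[-30::5])
E
```

```text
[-1.73648178e-01  1.20604166e-16  9.84807753e-01]
tip [ 0.2216 -0.5302  0.238 ] x [0.923 0.386 0.   ] z [-0.     0.001 -1.   ] F [ 0.35 -0.19  0.65] w 0.0882 t 0.15
shift [ 373.4 -158.7   -1.7] turn [-1.300e-03  3.000e-04  8.845e-01] rows 9.7 t 0.15
[1.18914546 1.18914546 1.18914546 1.18914546 1.18914546 1.18914546]
```

```bash
sed -i "s/'y',lean/'y',-lean/" h.py
```

{"api": "move_arm", "payload": {
  "series": "1 40 -17 0 0 0 0.09; 1 80 -34 0 0 0 0.2; 1 373 -159 -2 0 0 0.885;1 373 -159 -2 0 0 0.885;1 373 -159 -2 0 0 0.885;1 373 -159 -2 0 0 0.885;1 373 -159 -2 0 0 0.885;1 373 -159 -2 0 0 0.885;1 373 -159 -2 0 0 0.885;1 373 -159 -2 0 0 0.885;1 373 -159 -2 0 0 0.885;1 373 -159 -2 0 0 0.885;1 373 -159 -2 0 0 0.885;1 373 -159 -2 0 0 0.885"
}}

```text
t: 1.32
position: [0.5038, -0.241, 0.4064]
tool_rot: [3.047, -0.762, -0.001]
wrist_force: [0.5, -0.8, 1.0]
gripper_width: 0.0006
```

Run:
```python
from h import *
where(); d=cap('wrist'); np.savez('w1.npz',**d); cv2.imwrite('pics/w1.png',d['image']); P=pts(d)
for lo,hi in((.060,.075),(.008,.02),(.033,.042)):
    m=(P[...,2]>lo)&(P[...,2]<hi)&(d['z_map']>0); n,l,s,c=cv2.connectedComponentsWithStats(m.astype(np.uint8))
    for i in range(1,n):
        if s[i,4]>150:
            q=P[l==i]; r=cv2.minAreaRect(q[:,:2].astype(np.float32)*1000); print(lo,c[i].round(),s[i,4],q.mean(0).round(4),np.round(r[0],1),np.round(r[1],1),round(r[2],1))
```

```text
tip [ 0.5037 -0.241   0.2404] x [ 0.882 -0.471 -0.001] z [-0.001 -0.    -1.   ] F [ 0.55 -0.76  1.03] w 0.0006 t 1.32
0.06 [314.  74.] 2646 [ 0.5902 -0.2856  0.066 ] [ 592.2 -286.8] [133.9  22.3] 62.0
0.06 [314. 172.] 1290 [ 0.5103 -0.2428  0.0667] [ 509.2 -243.1] [129.    9.9] 62.1
0.06 [ 83. 231.] 1318 [ 0.5674 -0.0023  0.0668] [ 5.669e+02 -3.000e-01] [41.  41.3] 31.1
0.008 [476.  35.] 1932 [ 0.548  -0.4472  0.0168] [ 550.2 -448.5] [89.7 60.5] 62.6
0.008 [314.  61.] 1157 [ 0.6037 -0.2925  0.0116] [ 602.1 -291.9] [150.   15.8] 62.0
0.008 [251. 124.] 746 [ 0.5796 -0.2011  0.0114] [ 576.4 -199.5] [10.8 88.7] 62.2
0.008 [314. 122.] 7281 [ 0.5485 -0.2634  0.013 ] [ 547.7 -263. ] [107.9  79.7] 61.9
0.008 [378. 123.] 747 [ 0.5145 -0.3244  0.0114] [ 511.4 -322.6] [10.9 89.8] 62.3
0.008 [ 53. 126.] 2924 [ 0.6796 -0.0082  0.0133] [680.4  -5.1] [67.5 67.1] 14.9
0.008 [315. 213.] 6079 [ 0.4551 -0.2142  0.013 ] [ 454.8 -214.1] [107.8  91.7] 62.2
0.008 [373. 221.] 542 [ 0.4129 -0.271   0.0114] [ 417.7 -273.1] [11.8 99.9] 61.7
0.008 [257. 221.] 524 [ 0.4781 -0.1473  0.0114] [ 482.6 -150.4] [11.5 98.3] 62.5
0.008 [123. 208.] 239 [ 0.568  -0.0178  0.0141] [567.9 -13.7] [44.6 19.2] 4.2
0.008 [ 58. 301.] 292 [0.5056 0.1373 0.0138] [506. 138.] [47.3 24. ] 10.8
0.033 [319. 163.] 181 [ 0.5109 -0.2495  0.0372] [ 512.9 -245.5] [128.1   1. ] 62.1
0.033 [366. 186.] 280 [ 0.4632 -0.2822  0.0347] [ 462.8 -282.8] [21.3 22.1] 63.9
0.033 [263. 187.] 283 [ 0.5152 -0.1824  0.0349] [ 515.8 -182. ] [21.8 21.3] 62.5
0.033 [109. 216.] 368 [ 0.5679 -0.0147  0.0381] [567.1  -8.2] [29.7 45.3] 89.6
0.033 [361. 260.] 207 [ 0.3865 -0.2388  0.0369] [ 386.4 -237.7] [28.3 10.6] 59.6
0.033 [270. 260.] 213 [ 0.4365 -0.1445  0.0368] [ 435.5 -145.2] [29.2  9.9] 61.7
```

View pics/w1.png

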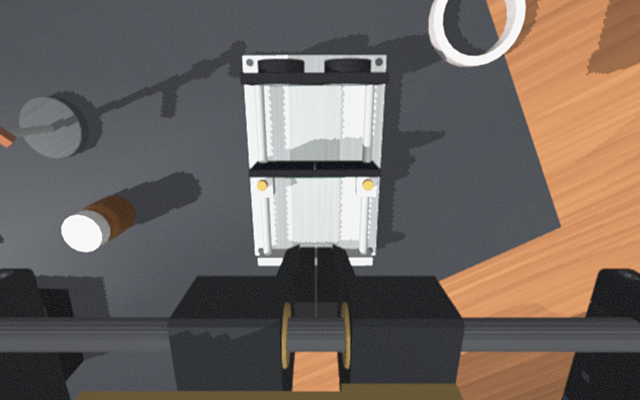

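Here the jig yaw is −28°, the carriage top is at pixel (314,172) and the lens plate at (314,74), giving a gap of about 78 mm. I'll push the carriage back to leave room for the gripper.

```bash
cat >> h.py <<'E'
J0=np.array([.5718*.8829+.0243*.4695,-.5718*.4695+.0243*.8829]); JY=-28.
def jig(x,y,z): c,s=np.cos(np.radians(JY)),np.sin(np.radians(JY)); return np.array([J0[0]+c*x-s*y,J0[1]+s*x+c*y,z])
E
python3 - <<'E'
from h import *
go(jig(.030,0,.10),rot(-28)); go(jig(.030,0,.036),rot(-28)); go(jig(-.033,0,.036),rot(-28))
E
```

```text
shift [ 43.9  -1.1 140.5] turn [ 0.0004  0.0006 -0.0024] rows 3.5 t 1.3667
shift [ 43.9  -1.1 204.5] turn [ 0.0004  0.0006 -0.0024] rows 5.0 t 1.3667
shift [-19.1  -0.9 204.5] turn [ 0.0004  0.0006 -0.0024] rows 4.9 t 1.3667
```

{"api": "move_arm", "payload": {
  "series": "1 44 -1 40 0 0 0;1 44 -1 80 0 0 0;1 44 -1 120 0 0 0;1 44 -1 160 0 0 0;1 44 -1 190 0 0 0;1 44 -1 204 0 0 0;1 44 -1 204 0 0 0;1 34 -1 204 0 0 0;1 28 -1 204 0 0 0;1 20 -1 204 0 0 0;1 12 -1 204 0 0 0;1 4 -1 204 0 0 0;1 -4 -1 204 0 0 0;1 -11 -1 204 0 0 0;1 -16 -1 204 0 0 0;1 -18 -1 204 0 0 0;1 -18 -1 204 0 0 0;1 -18 -1 204 0 0 0"
}}

```text
t: 2.87
position: [0.4888, -0.2303, 0.2023]
tool_rot: [-3.047, 0.761, 0.003]
wrist_force: [-0.0, 0.0, -0.0]
gripper_width: 0.0007
```

Run:
```python
from h import *
s,r=where(); go(jig(-.015,0,.24),rot(-28))
T=np.array([.513,.2275]); print(go([T[0],T[1],.25],rot(60)))
```

```text
tip [ 0.4885 -0.2301  0.0363] x [ 0.883 -0.47  -0.002] z [-0.001  0.001 -1.   ] F [-0.01  0.05 -0.03] w 0.0007 t 2.87
shift [  16.8    1.8 -203.8] turn [-0.0004  0.0017 -0.0005] rows 4.9 t 2.8667
shift [-194.1 -415.6 -213.2] turn [-1.6000e-03  1.1000e-03 -1.5364e+00] rows 12.3 t 2.8667
None
```

{"api": "move_arm", "payload": {
  "series": "1 10 0 -40 0 0 0;1 10 0 -80 0 0 0;1 10 0 -120 0 0 0;1 10 0 -160 0 0 0;1 10 0 -200 0 0 0;1 -194 -416 -213 0 0 -1.536;1 -194 -416 -213 0 0 -1.536;1 -194 -416 -213 0 0 -1.536;1 -194 -416 -213 0 0 -1.536;1 -194 -416 -213 0 0 -1.536;1 -194 -416 -213 0 0 -1.536;1 -194 -416 -213 0 0 -1.536;1 -194 -416 -213 0 0 -1.536;1 -194 -416 -213 0 0 -1.536;1 -194 -416 -213 0 0 -1.536;1 -194 -416 -213 0 0 -1.536;1 -194 -416 -213 0 0 -1.536;1 -194 -416 -213 0 0 -1.536;1 -194 -416 -213 0 0 -1.536;1 -194 -416 -213 0 0 -1.536"
}}

```text
t: 4.53
position: [0.5133, 0.2279, 0.415]
tool_rot: [-2.722, -1.568, 0.003]
wrist_force: [0.4, -0.7, -0.2]
gripper_width: 0.0004
```

Run:
```python
from h import *
import m
where(); d=cap('wrist'); np.savez('w2.npz',**d); cv2.imwrite('pics/w2.png',d['image']); P=pts(d)
for nm,lo,hi in(('blue',(100,120,60),(125,255,255)),('red',(0,150,90),(5,255,255)),('brass',(16,110,100),(28,255,255)),('orange',(6,150,100),(14,255,255))):
    print(nm); m.blobs(d,lo,hi,P,amin=30)
mk=(P[...,2]>.034)&(P[...,2]<.042)&(d['z_map']>0); n,l,s,c=cv2.connectedComponentsWithStats(mk.astype(np.uint8))
for i in range(1,n):
    if s[i,4]>1500:
        q=P[l==i]; r=cv2.minAreaRect(q[:,:2].astype(np.float32)*1000); print(c[i].round(),s[i,4],q.mean(0).round(4),r)
d=cap('top'); P=pts(d); mk=(P[...,2]>.055)&(P[...,2]<.08)&(P[...,1]<-.1); n,l,s,c=cv2.connectedComponentsWithStats(mk.astype(np.uint8))
for i in range(1,n):
    if s[i,4]>40: q=P[l==i]; print('jig',s[i,4],cv2.minAreaRect(q[:,:2].astype(np.float32)*1000))
```

```text
tip [0.513  0.2278 0.249 ] x [ 0.501  0.865 -0.001] z [-0.002 -0.    -1.   ] F [ 0.45 -0.69 -0.16] w 0.0004 t 4.53
blue
[149.6 162.3] 3747 med [0.3523 0.327  0.0213] rect [421.7 295.5] [ 93.9 244.8] 69.1
[421.3 154.6] 848 med [0.6258 0.177  0.0103] rect [588.9 218.3] [ 46.2 164.8] 40.7
[316.5 170.2] 1937 med [0.5143 0.2275 0.0393] rect [527.1 253.4] [99.  65.7] 60.3
red
[316.3 216. ] 1935 med [0.4875 0.1816 0.0393] rect [513.5 230.6] [152.2  76.2] 60.4
brass
[20.4 25.7] 286 med [ 0.3146  0.519  -0.0007] rect [416.4 403.3] [ 47.9 343.9] 43.8
[50.3 21.2] 1652 med [ 0.3466  0.5014 -0.0007] rect [441.  418.9] [ 55.1 327.8] 51.8
[111.3   6.8] 88 med [ 0.4109  0.4787 -0.0006] rect [481.8 392.7] [ 15.7 239.7] 40.0
[ 65.3 203.1] 15451 med [ 0.2169  0.3331 -0.0008] rect [292.4 286.1] [392.7 342.4] 43.2
[319.9 127.9] 182 med [0.5409 0.2634 0.0341] rect [541.  276.2] [45.7 54.6] 60.0
[276.7 120.4] 57 med [0.5036 0.2939 0.0299] rect [503.5 294.3] [10.6  5.6] 59.5
[274.7 169.2] 56 med [0.4735 0.2499 0.0299] rect [473.2 250.2] [11.8  5.8] 57.8
[273.2 213.7] 41 med [0.4436 0.2063 0.0297] rect [443.
[... 434 characters left out ...]
.9] 84.1
orange
[276.1 120.2] 43 med [0.5025 0.2951 0.0297] rect [502.9 294.2] [13.5  8.7] 61.3
[274.3 169. ] 39 med [0.4723 0.2504 0.0297] rect [473.1 249.9] [13.7  8.9] 63.5
[271.  214.1] 32 med [0.4402 0.2069 0.0296] rect [442.  206.7] [14.7  7.6] 70.7
[446.8 285.2] 217 med [0.5808 0.0182 0.0333] rect [565.2 148.2] [ 11.1 296.1] 7.0
[310. 164.] 14626 [0.5103 0.2357 0.0393] ((503.8979187011719, 232.5708770751953), (173.41314697265625, 118.3507080078125), 60.12201690673828)
jig 422 ((589.8358154296875, -286.7368469238281), (133.23965454101562, 25.136985778808594), 61.71208953857422)
jig 244 ((471.02978515625, -224.05264282226562), (129.91983032226562, 11.480854034423828), 60.77318572998047)
```

View pics/w2.png

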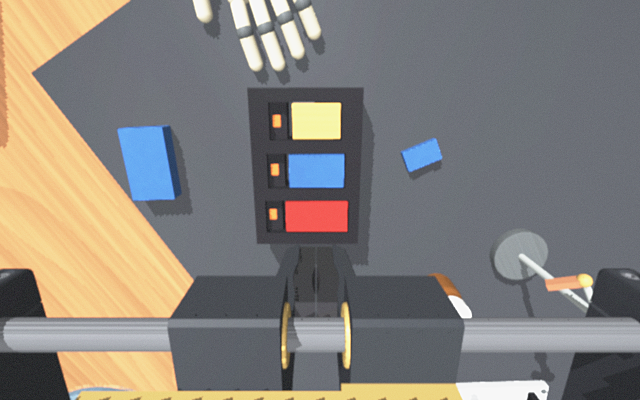

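The tray fills the middle of this picture: blue spacer at (316,170), its notch at (275,169), brass above and red below, all flush at z≈39 mm. The blue centre is (0.514, 0.227) and the tray yaw is −30°, which agrees with the tray outline. The top view puts the carriage at about 119 mm gap. Next, the press.

```bash
cat >> h.py <<'E'
T0=np.array([.5136,.2271])
def tray(x,y,z): c,s=np.cos(np.radians(30)),.5; return np.array([T0[0]+c*x+s*y,T0[1]-s*x+c*y,z])
E
python3 - <<'E'
from h import *
go(tray(-.033,0,.045),rot(60)); go(tray(-.033,0,.035),rot(60))
E
```

```text
shift [  0.  -32.7 204.4] turn [-0.0006  0.0006 -0.0026] rows 5.0 t 4.6333
shift [  0.  -32.7 214.4] turn [-0.0006  0.0006 -0.0026] rows 5.2 t 4.6333
```

{"api": "move_arm", "payload": {
  "series": "1 0 -33 40 0 0 0;1 0 -33 80 0 0 0;1 0 -33 120 0 0 0;1 0 -33 160 0 0 0;1 0 -33 185 0 0 0;1 0 -33 198 0 0 0;1 0 -33 204 0 0 0;1 0 -33 207 0 0 0;1 0 -33 209 0 0 0;1 0 -33 211 0 0 0;1 0 -33 213 0 0 0;1 0 -33 214 0 0 0;1 0 -33 215 0 0 0;1 0 -33 215 0 0 0;1 0 -33 215 0 0 0"
}}

```text
t: 5.88
position: [0.4849, 0.2442, 0.201]
tool_rot: [2.721, 1.57, 0.001]
wrist_force: [-0.0, -0.1, 0.1]
gripper_width: 0.0007
```

Run:
```python
from h import *
where(); d=cap('scene'); P=pts(d)
m=cv2.inRange(cv2.cvtColor(d['image'],cv2.COLOR_BGR2HSV),(100,120,40),(125,255,255)); m[:]=m
q=P[215:255,365:405][m[215:255,365:405]>0]; c=np.cos(np.radians(30)); r=q[:,:2]-T0
print(np.percentile(q[:,2],[2,50,98]), 'tray x',np.percentile(r@[c,-.5],[2,98]))
cv2.imwrite('pics/s3.png',cv2.resize(d['image'][180:290,310:450],None,fx=4,fy=4))
go(tray(-.033,0,.10),rot(150));
```

```text
tip [0.4849 0.2443 0.035 ] x [0.5   0.866 0.   ] z [ 0.  0. -1.] F [-0.05 -0.13  0.11] w 0.0007 t 5.88
[0.02338474 0.04385139 0.05426805] tray x [-0.02746534  0.02374005]
shift [ -0.5   0.5 -65.1] turn [ 4.0000e-04  0.0000e+00 -1.5711e+00] rows 12.6 t 5.9333
```

View pics/s3.png

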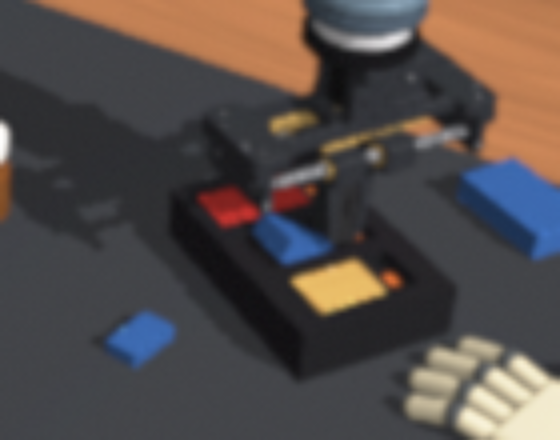

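The scene crop shows the blue spacer tipped, its +x end standing above the tray at (285,235), with brass and red still flush. The top edge reads z≈54 mm, as expected. I'll back off, turn and lean for the grasp, then check from near.

Run:
```python
from h import *
go(tray(-.017,0,.130),rot(150,17.5))
```

```text
shift [ -0.5 -33.4 -87.4] turn [-0.2394 -0.2397 -1.5579] rows 12.8 t 5.9333
```

{"api": "move_arm", "payload": {
  "series": "1 0 0 -20 0 0 0;1 0 0 -50 0 0 0;0 0 0 -87 0 0 0;0 0 -33 -87 -0.239 -0.24 -1.558;0 0 -33 -87 -0.239 -0.24 -1.558;0 0 -33 -87 -0.239 -0.24 -1.558;0 0 -33 -87 -0.239 -0.24 -1.558;0 0 -33 -87 -0.239 -0.24 -1.558;0 0 -33 -87 -0.239 -0.24 -1.558;0 0 -33 -87 -0.239 -0.24 -1.558;0 0 -33 -87 -0.239 -0.24 -1.558;0 0 -33 -87 -0.239 -0.24 -1.558;0 0 -33 -87 -0.239 -0.24 -1.558;0 0 -33 -87 -0.239 -0.24 -1.558;0 0 -33 -87 -0.239 -0.24 -1.558;0 0 -33 -87 -0.239 -0.24 -1.558;0 0 -33 -87 -0.239 -0.24 -1.558;0 0 -33 -87 -0.239 -0.24 -1.558;0 0 -33 -87 -0.239 -0.24 -1.558"
}}

```text
t: 7.52
position: [0.4563, 0.2607, 0.2878]
tool_rot: [0.74, 2.747, -0.114]
wrist_force: [-0.1, 0.1, -0.7]
gripper_width: 0.0882
```

```bash
cat > tip.py <<'E'
from h import *
def meas(d):
    P=pts(d); c=np.cos(np.radians(30)); r=P[...,:2]-T0; x=r@[c,-.5]; y=r@[.5,c]; z=P[...,2]
    m=(cv2.inRange(cv2.cvtColor(d['image'],cv2.COLOR_BGR2HSV),(100,100,40),(125,255,255))>0)&(abs(x)<.05)&(abs(y)<.03)&(z<.08)&(z>0)
    print('n',m.sum(),'x',np.percentile(x[m],[1,50,99]).round(4),'y',np.percentile(y[m],[1,99]).round(4),'z',np.percentile(z[m],[1,99]).round(4))
    k=m&(x<.012)&(z>.025)&(abs(y)<.015)
    if k.sum()>20:
        p=np.polyfit(x[k],z[k],1); print('slope deg',np.degrees(np.arctan(p[0])),'z at x=0',p[1],k.sum())
E
python3 - <<'E'
from tip import *
where(); d=cap('wrist'); cv2.imwrite('pics/w4.png',d['image']); meas(d); meas(cap('top')); meas(cap('scene'))
E
```

```text
tip [0.4993 0.2357 0.1295] x [-0.825  0.479 -0.3  ] z [ 0.259 -0.151 -0.954] F [-0.1   0.1  -0.71] w 0.0882 t 7.52
n 3965 x [-0.0323 -0.0089  0.0311] y [-0.0196  0.0192] z [0.0214 0.0535]
slope deg 34.228528503740094 z at x=0 0.04462079559180368 2780
n 185 x [-0.0366  0.0069  0.0225] y [-0.0199  0.0215] z [0.0202 0.0564]
slope deg 29.990635673249137 z at x=0 0.04618565943954182 92
n 177 x [-0.0357  0.0096  0.0236] y [-0.0268  0.0222] z [0.0196 0.0543]
slope deg 33.46192876930857 z at x=0 0.043492495759555626 41
```

View pics/w4.png

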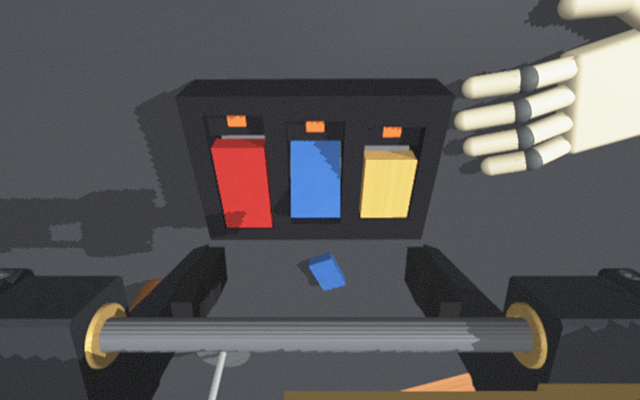

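The near view shows the blue spacer tipped (290–341, 140–218), slope 34° and z = 44.6 mm at x = 0, matching the expected resting pose. Fingers are open and centred on it, so I'll approach along the tool axis and grip.

Run:
```python
from h import *
go(tray(.0100,0,.0447),rot(150,17.5))
```

```text
shift [ 0.2 -0.4 88.8] turn [-0.0008 -0.0005 -0.0013] rows 2.1 t 7.6667
```

{"api": "move_arm", "payload": {
  "series": "0 0 0 30 0 0 0;0 0 0 60 0 0 0;0 0 0 78 0 0 0;0 0 0 86 0 0 0;0 0 0 89 0 0 0;0 0 0 89 0 0 0;1 0 0 89 0 0 0;1 0 0 89 0 0 0;1 0 0 89 0 0 0;1 0 0 89 0 0 0;1 0 0 89 0 0 0;1 0 0 89 0 0 0;1 0 0 89 0 0 0;1 0 0 89 0 0 0"
}}

```text
t: 8.83
position: [0.4794, 0.2473, 0.2029]
tool_rot: [0.736, 2.748, -0.114]
wrist_force: [0.9, -0.9, -0.4]
gripper_width: 0.0368
```

Run:
```python
from tip import *
s,r=where(); 
d=r.inv().apply([np.cos(np.radians(35))*.866,-np.cos(np.radians(35))*.5,np.sin(np.radians(35))]); print('retract dir',d.round(3)); print('up',r.inv().apply([0,0,1]).round(3))
```

```text
tip [0.5225 0.2223 0.0445] x [-0.826  0.477 -0.3  ] z [ 0.26  -0.151 -0.954] F [ 0.91 -0.86 -0.35] w 0.0368 t 8.83
retract dir [-0.954 -0.    -0.301]
up [-0.3   -0.001 -0.954]
```

{"api": "move_arm", "payload": {
  "series": "1 -4 0 -2 0 0 0;1 -10 0 -4 0 0 0;1 -18 0 -6 0 0 0;1 -24 0 -8 0 0 0;1 -30 0 -25 0 0 0;1 -36 0 -45 0 0 0;1 -42 0 -65 0 0 0;1 -54 0 -103 0 0 0;1 -66 0 -141 0 0 0;1 -66 0 -141 0 0 0;1 -66 0 -141 0 0 0"
}}

```text
t: 9.75
position: [0.4986, 0.2371, 0.3609]
tool_rot: [0.736, 2.742, -0.109]
wrist_force: [-0.1, -0.1, -1.1]
gripper_width: 0.0351
```

Run:
```python
from h import *
s,r=where(); d=cap('wrist'); d2=cap('scene')
a=cv2.resize(d['image'],(560,350)); b=d2['image'][130:280,300:470]; b=cv2.resize(b,(397,350)); b=b[:,:240]
P=pts(d); Pt=r.inv().apply((P-s['position']).reshape(-1,3)).reshape(P.shape)*1000
m=(cv2.inRange(cv2.cvtColor(d['image'],cv2.COLOR_BGR2HSV),(100,100,40),(125,255,255))>0)&(abs(Pt[...,1])<25)&(Pt[...,2]>120)&(Pt[...,2]<230)&(abs(Pt[...,0])<80)
q=Pt[m]; print(m.sum(),np.percentile(q,[1,50,99],axis=0).round(1)); k=q[:,0]>-4
p=np.polyfit(q[k,0],q[k,2],1); print('slope deg in tool',np.degrees(np.arctan(p[0])),p[1])
cv2.imwrite('pics/w5.png',np.hstack([a,b]))
```

```text
tip [0.5428 0.2123 0.2028] x [-0.824  0.478 -0.305] z [ 0.266 -0.149 -0.952] F [-0.11 -0.11 -1.14] w 0.0351 t 9.75
9652 [[ -5.2 -17.7 158. ]
 [ 23.   -0.3 167.2]
 [ 50.8  17.6 176.3]]
slope deg in tool 17.581491264171046 159.8586852901628
```

View pics/w5.png

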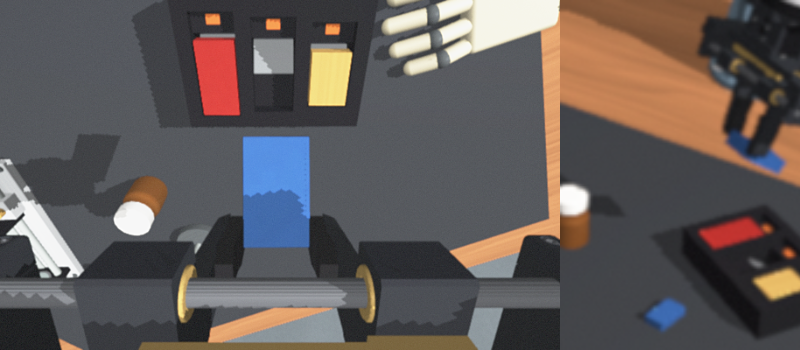

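The spacer is gripped by its raised end, parallel in the jaws and 17.6° off the tool; the empty pocket shows at (273,60) and the other two are undisturbed. Next I carry it over to the jig in two stages, turned half round so the hand leans over the pushed-back carriage.

```bash
cat >> h.py <<'E'
def gop(pt,tool_pt,r):
    s=get_state(); r0=R.from_rotvec(s['tool_rot']); p=np.array(pt)-r.apply(tool_pt)
    d=r0.inv().apply(p-s['position'])*1000; w=(r0.inv()*r).as_rotvec(); print('shift',d.round(1),'turn',w.round(4),'TCP',p.round(3))
U=np.array([.0178,-.0003,.1815])
E
python3 - <<'E'
from h import *
go([.50,.02,.25],rot(60,0))
E
```

```text
shift [-123.5 -186.2  -23.1] turn [0.238  0.2399 1.5572] rows 12.8 t 9.85
```

{"api": "move_arm", "payload": {
  "series": "1 -15 0 -40 0 0 0;1 -123 -186 -23 0.238 0.24 1.557;1 -123 -186 -23 0.238 0.24 1.557;1 -123 -186 -23 0.238 0.24 1.557;1 -123 -186 -23 0.238 0.24 1.557;1 -123 -186 -23 0.238 0.24 1.557;1 -123 -186 -23 0.238 0.24 1.557;1 -123 -186 -23 0.238 0.24 1.557;1 -123 -186 -23 0.238 0.24 1.557;1 -123 -186 -23 0.238 0.24 1.557;1 -123 -186 -23 0.238 0.24 1.557;1 -123 -186 -23 0.238 0.24 1.557;1 -123 -186 -23 0.238 0.24 1.557;1 -123 -186 -23 0.238 0.24 1.557;1 -123 -186 -23 0.238 0.24 1.557;1 -123 -186 -23 0.238 0.24 1.557"
}}

```text
t: 11.18
position: [0.4997, 0.0206, 0.4144]
tool_rot: [-2.717, -1.574, 0.003]
wrist_force: [-1.6, 0.5, -1.5]
gripper_width: 0.0353
```

Run:
```python
from h import *
where(); gop(jig(.040,0,.13),U,rot(-28,-17.6))
```

```text
tip [0.4993 0.0206 0.2484] x [ 0.497  0.868 -0.001] z [-0.002  0.    -1.   ] F [-1.56  0.51 -1.54] w 0.0353 t 11.18
shift [-225.1  115.9  116.8] turn [-0.2371  0.2463  1.5258] TCP [ 0.488 -0.232  0.298]
```

{"api": "move_arm", "payload": {
  "series": "1 -225 116 30 -0.237 0.246 1.526;1 -225 116 30 -0.237 0.246 1.526;1 -225 116 30 -0.237 0.246 1.526;1 -225 116 30 -0.237 0.246 1.526;1 -225 116 30 -0.237 0.246 1.526;1 -225 116 30 -0.237 0.246 1.526;1 -225 116 30 -0.237 0.246 1.526;1 -225 116 30 -0.237 0.246 1.526;1 -225 116 30 -0.237 0.246 1.526;1 -225 116 30 -0.237 0.246 1.526;1 -225 116 30 -0.237 0.246 1.526;1 -225 116 30 -0.237 0.246 1.526;1 -225 116 30 -0.237 0.246 1.526;1 -225 116 30 -0.237 0.246 1.526;1 -225 116 80 -0.237 0.246 1.526;1 -225 116 117 -0.237 0.246 1.526;1 -225 116 117 -0.237 0.246 1.526"
}}

```text
t: 12.6
position: [0.4852, -0.2298, 0.2913]
tool_rot: [2.952, -0.734, 0.44]
wrist_force: [-2.1, 0.9, -2.5]
gripper_width: 0.0352
```

```bash
cat > held.py <<'E'
from h import *
def held(d,s,r):
    P=pts(d); Pt=r.inv().apply((P-s['position']).reshape(-1,3)).reshape(P.shape)*1000
    m=(cv2.inRange(cv2.cvtColor(d['image'],cv2.COLOR_BGR2HSV),(100,100,40),(125,255,255))>0)&(abs(Pt[...,1])<30)&(Pt[...,2]>120)&(Pt[...,2]<230)&(abs(Pt[...,0])<80)
    q=Pt[m]; w=P[m]-[*J0,0]; c,sn=np.cos(np.radians(JY)),np.sin(np.radians(JY)); x=w[:,0]*c+w[:,1]*sn; y=-w[:,0]*sn+w[:,1]*c
    print(m.sum(),'tool',np.percentile(q,[1,99],axis=0).round(1).tolist()); k=q[:,0]>-4
    p=np.polyfit(q[k,0],q[k,2],1); print('slope tool',np.degrees(np.arctan(p[0])).round(2),'jig x',np.percentile(x,[1,99]).round(4),'y',np.percentile(y,[1,99]).round(4),'z',np.percentile(w[:,2],[1,50,99]).round(4),'world slope',np.degrees(np.arctan(np.polyfit(x,w[:,2],1)[0])).round(2), 'yaw',np.round(cv2.minAreaRect(np.c_[x,y].astype(np.float32)*1000),1) if 0 else cv2.minAreaRect(np.c_[x,y].astype(np.float32)*1000))
E
python3 - <<'E'
from held import *
s,r=where(); d=cap('wrist'); cv2.imwrite('pics/w6.png',d['image']); held(d,s,r)
P=pts(d); m=(P[...,2]>.058)&(P[...,2]<.075)&(d['z_map']>0); n,l,st,c=cv2.connectedComponentsWithStats(m.astype(np.uint8))
for i in range(1,n):
    if st[i,4]>150:
        q=P[l==i]; print(c[i],q.mean(0).round(4),cv2.minAreaRect(q[:,:2].astype(np.float32)*1000))
gop(jig(.040,0,.0165),U,rot(-28,-17.6))
E
```

```text
tip [ 0.5281 -0.252   0.1325] x [ 0.845 -0.448  0.291] z [ 0.258 -0.134 -0.957] F [-2.11  0.93 -2.54] w 0.0352 t 12.6
9458 tool [[-4.4, -17.5, 158.2], [51.0, 17.3, 176.6]]
slope tool 17.7 jig x [0.0064 0.0646] y [-0.0162  0.0187] z [0.1364 0.138  0.1395] world slope -0.8 yaw ((35.13478088378906, 0.9911155700683594), (36.76954650878906, 60.0868034362793), 89.998291015625)
[316.53996983 142.68541263] [ 0.5898 -0.2854  0.0657] ((592.052001953125, -286.31878662109375), (133.6282196044922, 23.204139709472656), 62.12101364135742)
shift [-29.6   1.1 105.5] turn [-0.0026  0.0096  0.    ] TCP [ 0.488 -0.232  0.184]
```

View pics/w6.png

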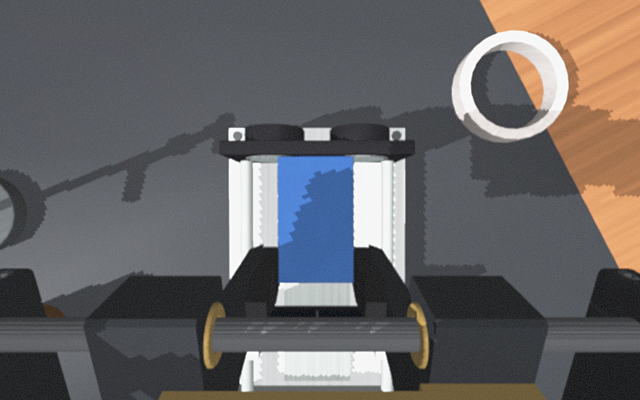

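The spacer is held level (−0.8°) and centred over the bed, 60 mm long in the view. Its end at (316,155) stands clear of the lens plate edge at row 150. I'm lowering it.

{"api": "move_arm", "payload": {
  "series": "1 -4 1 26 -0.003 0.01 0;1 -12 1 52 -0.003 0.01 0;1 -20 1 76 -0.003 0.01 0;1 -25 1 92 -0.003 0.01 0;1 -28 1 100 -0.003 0.01 0;1 -29 1 104 -0.003 0.01 0;1 -29 1 104 -0.003 0.01 0"
}}

```text
t: 13.23
position: [0.4915, -0.2348, 0.1916]
tool_rot: [2.936, -0.735, 0.471]
wrist_force: [-2.9, 0.6, -2.3]
gripper_width: 0.0355
```

Run:
```python
from held import *
s,r=where(); d=cap('wrist'); held(d,s,r); print('underside',(s['position']+r.apply(U)).round(4)); print('down',r.inv().apply([0,0,-1]).round(3)); gop(jig(.040,0,.015),U,rot(-28,-17.6))
```

```text
tip [ 0.5373 -0.2596  0.034 ] x [ 0.838 -0.447  0.314] z [ 0.276 -0.149 -0.95 ] F [-2.93  0.64 -2.33] w 0.0355 t 13.23
10447 tool [[-4.7, -17.2, 143.8], [55.0, 17.6, 162.0]]
slope tool -12.58 jig x [0.0187 0.0742] y [-0.0188  0.0159] z [0.0365 0.059  0.0707] world slope 30.5 yaw ((46.21366500854492, -1.4340343475341797), (57.57821273803711, 38.53987503051758), 0.07358004152774811)
underside [ 0.5566 -0.2696  0.0248]
down [-0.314 -0.002  0.95 ]
shift [-7.  -0.6  7.5] turn [ 0.0024 -0.0119 -0.0019] TCP [ 0.488 -0.232  0.183]
```

The wrist view shows the spacer swung about 30° nose-up in the jaws. I had taken the move from a measured pose that lagged the commanded one, so it went roughly 4 mm too far and its end caught the lens plate. I'll back off, lift and re-measure.

{"api": "move_arm", "payload": {
  "series": "1 -6 0 -2 0 0 0;1 -12 0 -4 0 0 0;1 -11 0 -8 0 0 0;1 -4 0 -30 0 0 0;1 4 0 -55 0 0 0;1 11 0 -75 0 0 0;1 11 0 -75 0 0 0;1 11 0 -75 0 0 0;1 11 0 -75 0 0 0;1 11 0 -75 0 0 0"
}}

```text
t: 14.12
position: [0.4792, -0.2279, 0.2646]
tool_rot: [2.936, -0.737, 0.469]
wrist_force: [-0.0, 0.4, -1.8]
gripper_width: 0.0354
```

Run:
```python
from held import *
s,r=where(); d=cap('wrist'); held(d,s,r); d2=cap('scene')
a=cv2.resize(d['image'],(440,275)); b=cv2.resize(d2['image'][100:240,190:370],(354,275)); cv2.imwrite('pics/w7.png',np.hstack([a,b]))
P=pts(d); m=(P[...,2]>.055)&(P[...,2]<.08)&(d['z_map']>0); n,l,st,c=cv2.connectedComponentsWithStats(m.astype(np.uint8))
for i in range(1,n):
    if st[i,4]>150: print(c[i],P[l==i].mean(0).round(4),cv2.minAreaRect(P[l==i][:,:2].astype(np.float32)*1000))
```

```text
tip [ 0.5247 -0.2525  0.1069] x [ 0.837 -0.449  0.312] z [ 0.274 -0.148 -0.95 ] F [-0.01  0.4  -1.8 ] w 0.0354 t 14.12
10323 tool [[-4.7, -17.2, 143.7], [54.7, 17.4, 162.0]]
slope tool -13.21 jig x [0.0044 0.0593] y [-0.0184  0.0162] z [0.1092 0.1319 0.1436] world slope 31.11 yaw ((31.690908432006836, -1.1403656005859375), (38.62000274658203, 56.571712493896484), 89.95561981201172)
[312.16492561 134.0982906 ] [ 0.5896 -0.2851  0.065 ] ((591.8995971679688, -286.1263122558594), (133.87705993652344, 23.3646297454834), 62.04865264892578)
[311.0915493  353.61443662] [ 0.4719 -0.2214  0.0672] ((470.068603515625, -223.12518310546875), (83.40187072753906, 4.980462551116943), 62.108367919921875)
```

View pics/w7.png

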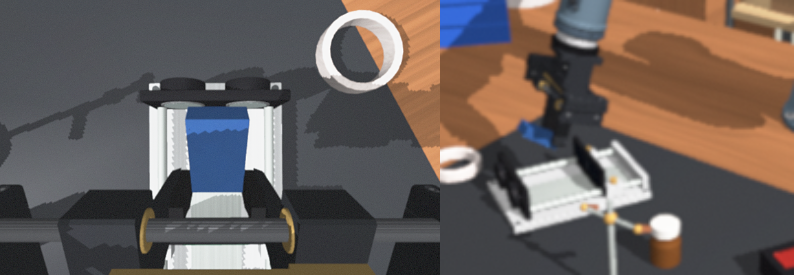

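The end-face strip contaminates that slope, so I'll refit on the top face only.

Run:
```python
from held import *
s,r=where(); d=cap('wrist'); P=pts(d); Pt=r.inv().apply((P-s['position']).reshape(-1,3)).reshape(P.shape)*1000
m=(cv2.inRange(cv2.cvtColor(d['image'],cv2.COLOR_BGR2HSV),(100,100,40),(125,255,255))>0)&(abs(Pt[...,1])<12)&(Pt[...,2]>120)&(Pt[...,2]<230)&(abs(Pt[...,0])<80)
q=Pt[m]
for a in range(-8,60,4):
    k=(q[:,0]>=a)&(q[:,0]<a+4)
    if k.sum(): print(a,k.sum(),q[k,2].min().round(1),np.median(q[k,2]).round(1),q[k,2].max().round(1))
```

```text
tip [ 0.5248 -0.2526  0.1067] x [ 0.838 -0.449  0.312] z [ 0.274 -0.148 -0.95 ] F [ 0.03  0.19 -0.46] w 0.0355 t 14.22
-8 114 160.8 161.9 163.8
-4 310 159.5 160.8 162.5
0 312 157.9 159.6 160.9
4 331 156.8 158.3 160.0
8 349 155.2 157.0 158.7
12 374 154.2 155.7 157.4
16 385 152.9 154.5 156.2
20 412 150.9 153.2 154.7
24 429 150.0 151.9 153.4
28 452 148.6 150.5 152.1
32 483 147.6 149.2 150.8
36 502 145.6 147.9 149.7
40 530 144.7 146.7 149.4
44 560 143.5 145.4 147.8
48 762 142.4 144.8 149.6
52 727 146.3 152.9 159.2
```

Top-face slope is −17.8° in the tool frame. I can lay it with the hand leaning 12° toward the lens plate (the body clears by >10 mm): near edge down first, far end dropping a few mm on release. I'll aim about 9 mm short of the plate and let the commanded pose settle first.

Run:
```python
from h import *
gop(jig(.006,0,.085),np.array([-.0017,.0001,.1776]),rot(-28,12))
```

```text
shift [79.8 -1.  32.7] turn [ 0.0013 -0.5267 -0.0035] TCP [ 0.556 -0.268  0.258]
```

{"api": "move_arm", "payload": {
  "series": "1 4 0 -15 0 0 0;1 80 -1 20 0.001 -0.527 -0.003;1 80 -1 20 0.001 -0.527 -0.003;1 80 -1 20 0.001 -0.527 -0.003;1 80 -1 20 0.001 -0.527 -0.003;1 80 -1 20 0.001 -0.527 -0.003;1 80 -1 33 0.001 -0.527 -0.003;1 80 -1 33 0.001 -0.527 -0.003;1 80 -1 33 0.001 -0.527 -0.003;1 80 -1 33 0.001 -0.527 -0.003;1 80 -1 33 0.001 -0.527 -0.003;1 80 -1 33 0.001 -0.527 -0.003;1 80 -1 33 0.001 -0.527 -0.003"
}}

```text
t: 15.35
position: [0.5563, -0.2683, 0.2603]
tool_rot: [-2.985, 0.745, 0.309]
wrist_force: [0.1, 0.0, -1.1]
gripper_width: 0.0355
```

Run:
```python
from held import *
s,r=where(); d=cap('wrist'); held(d,s,r); E=np.array([-.0017,.0001,.1776]); p=s['position']+r.apply(E); print('edge jig', (p-jig(0,0,0)).round(4)); gop(jig(.006,0,.022),E,rot(-28,12)); gop(jig(.006,0,.015),E,rot(-28,12))
```

```text
tip [ 0.5262 -0.2524  0.0978] x [ 0.864 -0.46  -0.205] z [-0.181  0.096 -0.979] F [ 0.09  0.   -1.06] w 0.0355 t 15.35
10476 tool [[-43.9, -17.1, 143.7], [54.8, 17.6, 224.3]]
slope tool -13.49 jig x [-0.0436  0.0671] y [-0.0177  0.017 ] z [0.0499 0.1061 0.1095] world slope 9.14 yaw ((11.027076721191406, 0.1862201690673828), (113.09735107421875, 49.694095611572266), 0.4526657164096832)
edge jig [ 0.0064 -0.0036  0.0868]
shift [12.5 -0.1 63.7] turn [ 0.0007 -0.0031 -0.0006] TCP [ 0.556 -0.268  0.195]
shift [13.9 -0.1 70.5] turn [ 0.0007 -0.0031 -0.0006] TCP [ 0.556 -0.268  0.188]
```

{"api": "move_arm", "payload": {
  "series": "1 4 0 20 0 0 0;1 8 0 40 0 0 0;1 11 0 56 0 0 0;1 12 0 63 0 0 0;1 13 0 66 0 0 0;1 13 0 68 0 0 0;1 13 0 69 0 0 0;1 13 0 69 0 0 0;1 13 0 69 0 0 0"
}}

```text
t: 16.15
position: [0.5554, -0.2679, 0.1905]
tool_rot: [-2.986, 0.745, 0.309]
wrist_force: [-0.3, -0.2, -1.4]
gripper_width: 0.0355
```

Run:
```python
from held import *
s,r=where(); d=cap('wrist'); E=np.array([-.0017,.0001,.1776]); print('edge z',(s['position']+r.apply(E))[2]); held(d,s,r); print(r.inv().apply([0,0,-1]))
```

```text
tip [ 0.5254 -0.2521  0.028 ] x [ 0.864 -0.46  -0.204] z [-0.181  0.095 -0.979] F [-0.35 -0.17 -1.41] w 0.0355 t 16.15
edge z 0.016988299574828114
8117 tool [[-5.1, -17.2, 144.6], [47.2, 17.7, 162.2]]
slope tool -17.9 jig x [0.0063 0.061 ] y [-0.0179  0.0169] z [0.0326 0.0364 0.0396] world slope 4.52 yaw ((8.001251220703125, 1.2646427154541016), (107.70899200439453, 59.195037841796875), 1.6247268915176392)
[ 2.04237109e-01 -9.44239047e-04  9.78920994e-01]
```

{"api": "move_arm", "payload": {
  "series": "1 0 0 1 0 0 0;1 0 0 2 0 0 0;1 0 0 2 0 0 0;1 0 0 2 0 0 0"
}}

```text
t: 16.53
position: [0.5548, -0.2676, 0.1878]
tool_rot: [-2.985, 0.745, 0.31]
wrist_force: [-0.1, -0.4, 1.1]
gripper_width: 0.0356
```

{"api": "move_arm", "payload": {
  "series": "0.9 0 0 0 0 0 0;0.5 0 0 0 0 0 0;0.43 0 0 0 0 0 0;0.43 0 0 0 0 0 0;0.43 0 0 0 0 0 0;0.43 0 0 0 0 0 0"
}}

```text
t: 17.03
position: [0.5546, -0.2674, 0.1875]
tool_rot: [-2.985, 0.745, 0.311]
wrist_force: [0.8, -0.0, 0.4]
gripper_width: 0.0501
```

Run:
```python
from held import *
s,r=where(); d=cap('wrist'); held(d,s,r)
```

```text
tip [ 0.5243 -0.2515  0.025 ] x [ 0.864 -0.46  -0.206] z [-0.182  0.096 -0.979] F [ 0.78 -0.03  0.36] w 0.0501 t 17.03
7544 tool [[-3.2, -17.1, 150.6], [45.0, 17.5, 161.5]]
slope tool -11.97 jig x [0.0071 0.0564] y [-0.0176  0.017 ] z [0.0292 0.0304 0.0317] world slope -0.37 yaw ((5.9917755126953125, -0.04747772216796875), (102.66650390625, 51.327850341796875), 0.1898277848958969)
```

The spacer lies flat on the bed (top z 30.4 mm, slope −0.4°, y within 0.5 mm of centre). I'll retreat and go behind the carriage with closed fingers leaning 22°, so the tip pushes the plate below the green board.

{"api": "move_arm", "payload": {
  "series": "0.43 0 0 -10 0 0 0;0.43 0 0 -40 0 0 0;0.43 0 0 -80 0 0 0;1 0 0 -120 0 0 0;1 0 0 -120 0 0 0;1 0 0 -120 0 0 0;1 0 0 -120 0 0 0"
}}

```text
t: 17.67
position: [0.5763, -0.2788, 0.3052]
tool_rot: [-2.985, 0.745, 0.311]
wrist_force: [-0.0, -0.9, -0.1]
gripper_width: 0.0257
```

Run:
```python
from h import *
where(); go(jig(-.085,0,.14),rot(-28,-22))
d=cap('top');P=pts(d);c,s=np.cos(np.radians(JY)),np.sin(np.radians(JY)); w=P[...,:2]-J0; x=w[...,0]*c+w[...,1]*s;y=-w[...,0]*s+w[...,1]*c
m=(cv2.inRange(cv2.cvtColor(d['image'],cv2.COLOR_BGR2HSV),(100,100,40),(125,255,255))>0)&(abs(y)<.05)&(abs(x)<.12)&(P[...,2]<.1); print(m.sum(),[np.percentile(v[m],[2,50,98]).round(4) for v in(x,y,P[...,2])])
```

```text
tip [ 0.5461 -0.2629  0.1427] x [ 0.864 -0.46  -0.206] z [-0.182  0.096 -0.979] F [-0.04 -0.87 -0.06] w 0.0257 t 17.67
shift [-2.082e+02  2.000e-01  5.530e+01] turn [ 7.000e-04  5.912e-01 -4.000e-04] rows 5.2 t 17.6667Traceback (most recent call last):
  File "<stdin>", line 4, in <module>
    return _quantile_unchecked(
        a, q, axis, out, overwrite_input, method, keepdims, weights)
    return _ureduce(a,
                    func=_quantile_ureduce_func,
    ...<5 lines>...
                    overwrite_input=overwrite_input,
                    method=method)
    r = func(a, **kwargs)
    result = _quantile(arr,
                       quantiles=q,
    ...<2 lines>...
                       out=out,
                       weights=wgt)
    slices_having_nans = np.isnan(arr[-1, ...])
                                  ~~~^^^^^^^^^
IndexError: index -1 is out of bounds for axis 0 with size 0
```

{"api": "move_arm", "payload": {
  "series": "1 -208 0 55 0 0.591 0;1 -208 0 55 0 0.591 0;1 -208 0 55 0 0.591 0;1 -208 0 55 0 0.591 0;1 -208 0 55 0 0.591 0;1 -208 0 55 0 0.591 0;1 -208 0 55 0 0.591 0;1 -208 0 55 0 0.591 0;1 -208 0 55 0 0.591 0;1 -208 0 55 0 0.591 0;1 -208 0 55 0 0.591 0"
}}

```text
t: 18.63
position: [0.3879, -0.179, 0.2942]
tool_rot: [2.907, -0.725, 0.564]
wrist_force: [-0.1, -0.4, 0.2]
gripper_width: 0.0
```

```bash
cat > chk.py <<'E'
from h import *
def chk(name):
    d=cap(name);P=pts(d);c,s=np.cos(np.radians(JY)),np.sin(np.radians(JY)); w=P[...,:2]-J0; x=w[...,0]*c+w[...,1]*s;y=-w[...,0]*s+w[...,1]*c; z=P[...,2]
    b=cv2.inRange(cv2.cvtColor(d['image'],cv2.COLOR_BGR2HSV),(100,100,40),(125,255,255))>0
    for nm,m in(('spacer',b&(abs(y)<.05)&(abs(x)<.12)&(z<.1)&(z>.024)),('lens',(z>.055)&(z<.08)&(x>.05)&(x<.12)&(abs(y)<.08)),('carr',(z>.06)&(z<.07)&(x<.045)&(x>-.12)&(abs(y)<.06)&(abs(y)>.025)&~b)):
        if m.sum()>20: print(name,nm,m.sum(),'x',np.percentile(x[m],[1,2,50,98,99]).round(4),'y',np.percentile(y[m],[2,98]).round(4),'z',np.percentile(z[m],[2,50,98]).round(4))
    return d
E
python3 - <<'E'
from chk import *
where(); d=chk('wrist'); chk('top'); cv2.imwrite('pics/w8.png',d['image']); go(jig(-.085,0,.026),rot(-28,-22)); go(jig(-.065,0,.026),rot(-28,-22)); go(jig(-.00,0,.026),rot(-28,-22))
E
```

```text
tip [ 0.4427 -0.2082  0.1403] x [ 0.819 -0.435  0.374] z [ 0.33  -0.176 -0.927] F [-0.06 -0.38  0.24] w 0.0 t 18.63
wrist spacer 2918 x [0.0059 0.006  0.0342 0.0637 0.0644] y [-0.017   0.0168] z [0.0289 0.0306 0.0319]
wrist lens 4899 x [0.0736 0.0738 0.0782 0.0958 0.0962] y [-0.0624  0.0639] z [0.0557 0.0657 0.0687]
wrist carr 1160 x [-0.0537 -0.053  -0.0488 -0.0444 -0.0444] y [-0.0584  0.0586] z [0.0649 0.0674 0.0689]
top spacer 320 x [0.0039 0.0043 0.0324 0.0612 0.0624] y [-0.0173  0.0164] z [0.0263 0.0309 0.035 ]
top lens 421 x [0.0716 0.0718 0.0787 0.0946 0.095 ] y [-0.0635  0.0623] z [0.0558 0.0655 0.0712]
top carr 58 x [-0.0548 -0.0547 -0.0505 -0.0455 -0.0453] y [-0.028   0.0588] z [0.0617 0.0671 0.0699]
shift [-4.390e+01 -1.000e-01  1.052e+02] turn [ 0.0006  0.0009 -0.    ] rows 2.7 t 18.7333
shift [-2.540e+01 -1.000e-01  1.127e+02] turn [ 0.0006  0.0009 -0.    ] rows 2.8 t 18.7333
shift [ 3.49e+01 -1.00e-01  1.37e+02] turn [ 0.0006  0.0009 -0.    ] rows 3.4 t 18.7333
```

View pics/w8.png

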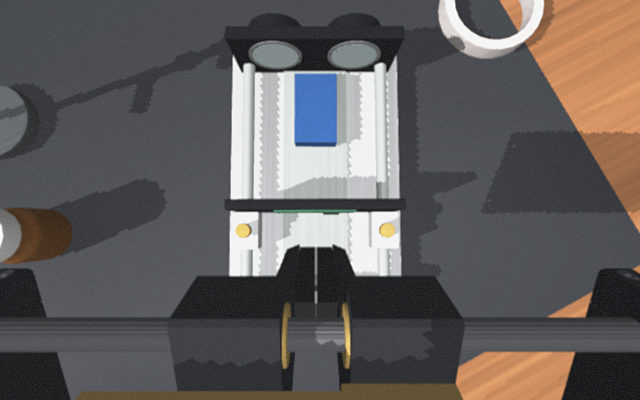

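The view shows the spacer flat and square on the bed at (315,110), the lens plate at row 50 and the carriage at row 205. Spacer-to-plate clearance is about 9 mm. Now I push the carriage up.

{"api": "move_arm", "payload": {
  "series": "1 -15 0 36 0 0 0;1 -29 0 70 0 0 0;1 -40 0 95 0 0 0;1 -44 0 105 0 0 0;1 -44 0 105 0 0 0;1 -35 0 108 0 0 0;1 -28 0 111 0 0 0;1 -23 0 113 0 0 0;1 -17 0 116 0 0 0;1 -11 0 118 0 0 0;1 -5 0 121 0 0 0;1 1 0 123 0 0 0;1 6 0 125 0 0 0;1 11 0 127 0 0 0;1 15 0 129 0 0 0;1 18 0 130 0 0 0;1 21 0 131 0 0 0;1 23 0 132 0 0 0;1 23 0 132 0 0 0"
}}

```text
t: 20.32
position: [0.4495, -0.2115, 0.1801]
tool_rot: [2.907, -0.725, 0.565]
wrist_force: [-1.1, 0.7, 0.2]
gripper_width: 0.0
```

Run:
```python
from chk import *
s,r=where(); p=(s['position']+r.apply([0,0,.166]))[:2]-J0; c,sn=np.cos(np.radians(JY)),np.sin(np.radians(JY)); print('tip jig x',p@[c,sn]); chk('wrist')
```

```text
tip [ 0.5043 -0.2408  0.0262] x [ 0.819 -0.436  0.374] z [ 0.33  -0.177 -0.927] F [-1.06  0.71  0.22] w 0.0 t 20.32
tip jig x -0.013442057935810664
wrist spacer 8653 x [0.0066 0.0071 0.0348 0.0638 0.0644] y [-0.0172  0.0166] z [0.0293 0.0306 0.0319]
wrist lens 17075 x [0.0734 0.0736 0.0781 0.0951 0.0956] y [-0.0625  0.0637] z [0.0558 0.0663 0.0686]
wrist carr 4352 x [-0.0042 -0.0037  0.0004  0.0044  0.0048] y [-0.0586  0.0585] z [0.0643 0.0674 0.0687]
```

{"api": "move_arm", "payload": {
  "series": "1 1 0 0.4 0 0 0;1 2 0 0.8 0 0 0;1 3 0 1.2 0 0 0;1 4 0 1.6 0 0 0;1 5 0 2 0 0 0;1 6 0 2.4 0 0 0;1 7 0 2.8 0 0 0;1 8 0 3.2 0 0 0;1 8 0 3.2 0 0 0;1 8 0 3.2 0 0 0"
}}

```text
t: 21.2
position: [0.4569, -0.2155, 0.1802]
tool_rot: [2.907, -0.725, 0.565]
wrist_force: [-1.5, 1.2, 0.8]
gripper_width: 0.0002
```

```bash
cat >> chk.py <<'E'
def tipx():
    s,r=where(); p=(s['position']+r.apply([0,0,.166]))[:2]-J0; c,sn=np.cos(np.radians(JY)),np.sin(np.radians(JY)); print('tip jig x',p@[c,sn],'Fx jig',np.array(s['wrist_force'])[:2]@[c,sn])
E
python3 -c "
from chk import *
tipx(); chk('wrist')"
```

```text
tip [ 0.5118 -0.2448  0.0263] x [ 0.819 -0.435  0.375] z [ 0.33  -0.177 -0.927] F [-1.55  1.16  0.82] w 0.0002 t 21.2
tip jig x -0.00500966400046411 Fx jig -1.9130040723711244
wrist spacer 8856 x [0.0131 0.0136 0.0421 0.0715 0.0722] y [-0.0171  0.0168] z [0.0292 0.0306 0.032 ]
wrist lens 17013 x [0.0735 0.0737 0.0787 0.0956 0.096 ] y [-0.0623  0.0635] z [0.0559 0.0664 0.0686]
wrist carr 4320 x [0.0041 0.0047 0.0088 0.0128 0.0128] y [-0.0586  0.0585] z [0.0645 0.0674 0.0688]
```

{"api": "move_arm", "payload": {
  "series": "1 0.5 0 0.2 0 0 0;1 1 0 0.4 0 0 0;1 1.4 0 0.6 0 0 0;1 1.8 0 0.7 0 0 0;1 2.2 0 0.9 0 0 0;1 2.2 0 0.9 0 0 0"
}}

```text
t: 21.75
position: [0.459, -0.2165, 0.1802]
tool_rot: [2.907, -0.725, 0.564]
wrist_force: [-1.5, 1.9, 1.6]
gripper_width: 0.0003
```

```bash
python3 -c "
from chk import *
tipx(); chk('wrist')"
```

```text
tip [ 0.5137 -0.2458  0.0262] x [ 0.819 -0.435  0.374] z [ 0.33  -0.176 -0.927] F [-1.5   1.87  1.61] w 0.0003 t 21.75
tip jig x -0.002780513173325071 Fx jig -2.1985486698884578
wrist spacer 8879 x [0.0151 0.0158 0.044  0.0736 0.0743] y [-0.0171  0.0168] z [0.0293 0.0306 0.032 ]
wrist lens 17026 x [0.0736 0.0737 0.0789 0.0956 0.0961] y [-0.0624  0.0635] z [0.0559 0.0664 0.0686]
wrist carr 4298 x [0.0061 0.0069 0.011  0.0147 0.0151] y [-0.0585  0.0586] z [0.0643 0.0674 0.0688]
```

Nearly there; the force is still only friction. Small further steps.

{"api": "move_arm", "payload": {
  "series": "1 0.4 0 0.2 0 0 0;1 0.8 0 0.3 0 0 0;1 1.2 0 0.5 0 0 0;1 1.2 0 0.5 0 0 0"
}}

```text
t: 22.13
position: [0.4596, -0.2168, 0.18]
tool_rot: [2.908, -0.725, 0.562]
wrist_force: [-7.4, 3.8, 6.3]
gripper_width: 0.0002
```

```bash
python3 -c "
from chk import *
tipx(); chk('wrist')"
```

```text
tip [ 0.5142 -0.2459  0.0259] x [ 0.819 -0.436  0.373] z [ 0.329 -0.175 -0.928] F [-7.44  3.85  6.31] w 0.0002 t 22.13
tip jig x -0.002340427735857776 Fx jig -8.377918739977526
wrist spacer 8892 x [0.0153 0.0158 0.0439 0.0734 0.0741] y [-0.0171  0.0167] z [0.0293 0.0306 0.032 ]
wrist lens 17078 x [0.0735 0.0737 0.0789 0.0956 0.096 ] y [-0.0624  0.0635] z [0.0559 0.0664 0.0686]
wrist carr 4419 x [0.0062 0.0067 0.0109 0.0149 0.0152] y [-0.0586  0.0586] z [0.0643 0.0674 0.0688]
```

The force jumped to 8.4 N with the tip stopped, so the spacer is nipped. One slightly firmer push, then back off horizontally and lift away.

{"api": "move_arm", "payload": {
  "series": "1 0.4 0 0.2 0 0 0;1 0.6 0 0.2 0 0 0;1 0.6 0 0.2 0 0 0;1 -1 0 -0.4 0 0 0;1 -6 0 -2.4 0 0 0;1 -14 0 -5.6 0 0 0;1 -28 0 -11 0 0 0;1 -28 0 -11 0 0 0;1 -15 0 -46 0 0 0;1 0 0 -83 0 0 0;1 14 0 -120 0 0 0;1 14 0 -120 0 0 0;1 14 0 -120 0 0 0"
}}

```text
t: 23.27
position: [0.4331, -0.203, 0.3]
tool_rot: [2.902, -0.724, 0.574]
wrist_force: [-0.6, 0.5, -0.5]
gripper_width: 0.0006
```

Run:
```python
from chk import *
tipx(); d=chk('wrist'); t=chk('top')
sc=cap('scene')['image'][120:320,170:490]
cv2.imwrite('pics/w9.png',np.vstack([np.hstack([d['image'][:250,150:550],cv2.resize(t['image'][140:290,130:370],(400,250))]),cv2.resize(sc,(800,300))]))
```

```text
tip [ 0.4888 -0.2331  0.1465] x [ 0.816 -0.434  0.381] z [ 0.336 -0.181 -0.924] F [-0.61  0.46 -0.53] w 0.0006 t 23.27
tip jig x -0.030789643472264594 Fx jig -0.7576926419995711
wrist spacer 2638 x [0.0152 0.0199 0.0467 0.0739 0.0745] y [-0.0169  0.0165] z [0.0292 0.0306 0.0328]
wrist lens 4403 x [0.0738 0.0739 0.0799 0.0959 0.0963] y [-0.0621  0.0637] z [0.0558 0.0663 0.0688]
wrist carr 1109 x [0.0059 0.0063 0.0105 0.015  0.015 ] y [-0.0587  0.0583] z [0.0632 0.0674 0.0689]
top spacer 275 x [0.0235 0.0238 0.0479 0.0733 0.0738] y [-0.017   0.0165] z [0.0265 0.0307 0.0364]
top lens 416 x [0.0718 0.0721 0.0789 0.0942 0.0946] y [-0.0638  0.0625] z [0.0558 0.0653 0.0713]
top carr 58 x [0.0041 0.0042 0.0085 0.0133 0.0135] y [-0.055   0.0558] z [0.0607 0.0667 0.0693]
```

View pics/w9.png

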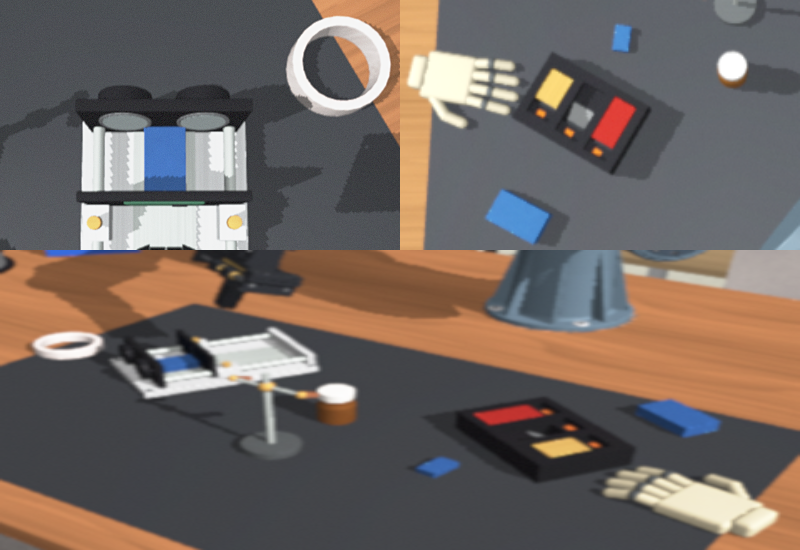

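The combined view shows the spacer lying flat between lens plate and carriage (165,160), the gripper clear, brass and red flush in their pockets, and the other things where they were. Handing in.

```bash
python3 -c "
from workcell import manip
print(manip.close_job())"
```

```text
the job is handed in; nothing more can be done
None
```

The blue 60 mm spacer is nipped flat between the lens plate and the screen carriage. I handed the job in at about 23 s of the 72 s allowed.

**What I did:**
- Slid the carriage back from a gap of about 78 mm to about 119 mm, before touching the spacer, to make room for the gripper.
- Pressed the notch end; the spacer tipped and stayed at about 35°.
- Took it by the raised end and laid it on the middle of the bed.
- Pushed the carriage up until the force jumped from about 2 N of friction to over 8 N with the tip stopped, then backed off and lifted clear.

**Went wrong:** on the first lowering, the spacer's end caught the lens plate and it turned about 36° in the jaws. I had taken the move from a pose that hadn't settled. I backed off, re-measured and laid it with the hand leaning the other way. I took no force reading during the knock itself; after it I read about 4 N.

**Last checks:**
- **Gap:** the carriage face read x ≈ 15 mm, against 75 mm for the lens plate face, so the gap is about 60 mm. My measurements are only good to a millimetre or two, so "no play" rests on the push force.
- **Spacer:** its top read z ≈ 31 mm, and it is centred to within 0.5 mm.
- **Other things:** brass and red lie in their pockets, and nothing else on the bench looks moved; I judged both by eye only. The gripper is clear of everything.

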